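# Shut, latch and lift the grinding wheel case

## Robot

A 6-joint arm with a two-finger parallel gripper is mounted at the origin on a cart in front of the work surface, level with it; the furniture and walls round the work are solid. World frame = base frame: x ahead of the robot, y to its left, z up, the work surface at z = 0. Lengths are in m, angles in rad, forces in N, time in s.
With the tool pointing down it reaches from about 0.25 to 0.725 m from the base axis. Payload 4 kg.
Tool frame: the origin (TCP) lies where the fingers leave the gripper's body, on its centre line; the fingertips stand 73 mm ahead of it and the grasp point (between the pads) lies 54 mm ahead of it; z points along the fingers, y is the line along which they close (so a half turn about z gives the same grasp; the last joint's range is limited). The gripper opens to 85 mm and grips with 20 to 120 N. Pads are 22 mm wide; open, the fingers measure 114 mm over their backs; the gripper's body (76 mm by 85 mm) begins 54 mm behind the grasp point. The pads swing forward as they close: fully open they stand 13 mm farther back than shut.
Start: joints at [1.229, 0.241, 0.005, 1.335, 0, 1.571], TCP at [0.168, 0.471, 0.304] pointing down, gripper open.
Joint ranges: [-2.72, 2.72], [-1.05, 1.87], [-1.09, 1.28], [-1.99, 2.15], [-1.42, 1.44], [-3.14, 3.14]. Speed limits (rad/s): [2.79, 2.79, 3.14, 3.14, 3.14, 3.14].

## Interface

Orientations are given as a unit quaternion [w, x, y, z].
In Python, from bench import bot gives the robot as it stands. The module is installed in compiled form; this text tells all that it offers.
- The arm moves only by the tool carry_out, never from a script. Its argument "moves" is a list of rows, each a list of 7 numbers: the opening, from 0 (shut) to 1 (fully open), then the shift along the world's x, y, z in mm, then the turn, a rotation vector about the world's x, y, z in rad. A call has 1 to 5 rows; each row is the pose to reach, as a shift and turn from the pose commanded when the call began; what a row does not reach only later rows make up. A row lasts 1/12 s, in which the tool goes at most 41.7 mm and 7.16 degrees, less where a joint would pass 70% of its speed; a pose out of reach is approached as far as the arm can. A call with a gripper value outside its range is refused whole. The fingers move at their own pace and stop on an object; "grip_force" is the grip in N (left out, the last holds). Time passes only in rows, so rows that repeat a pose let the fingers close. It gives the time, the measured TCP pose, the force, the opening and the grip force at its end, in the units of the state.
- bot.sense(): the state, without advancing time (a new reading comes with each control period).
- bot.read_camera(name): name is "scene" or "top" or "wrist"; returns a dict with "pixels" (420x560x3 uint8, red, green, blue), "K" (3x3 intrinsics, pixels), "D" ([k1, k2, p1, p2, k3] as OpenCV has them; the pictures are not rectified), "position" and "rotation" of the camera in the world. Camera axes: x right, y down, z forward; pixel columns grow to the right and rows downward; lengths in m; the calibration is good to about 2 mm. A picture is of the moment at which its call begins. There is no depth.
- bot.job_done(): hands the job in; it is judged then, once.
The state is a dict: "t": time; "joint_positions": joint angles; "qvel": joint speeds; "effort": joint torques, N m; "tool_pos": TCP position; "tool_rot": TCP orientation; "ft_force": force on the tool from outside, world axes, zero at the start; "ft_torque": the same for the moment, N m; "grip_width": finger opening in m; "grip_force": force on a finger pad.
Only numpy, scipy, OpenCV 4.12 (cv2) and the standard library are available. Lean on these libraries where they do the work, as an engineer would, in place of code of your own. Each camera call takes 0.05 s, during which the arm holds its last target. There are 200 camera calls.

## Task

The blue steel wheel case stands open on the bench with its wheels lying loose inside. Swing its lid over and lower it closed without slamming it or shoving the case along the bench, and press the lid's front edge down until the spring catch on the case's front snaps over it, since the carrying handle sits on the lid and an unlatched case would swing open and spill. Then lift the case by the middle of that handle about 12 cm clear of the bench and finish while still holding it there, level and still, leaving the ink bottle, the loupe and the wooden ring clamp near it undisturbed.

Things in the scene. Friction and masses are not known exactly. Their poses are not given: they have to be found in the camera images.
- wheel_case: Blue steel carry case loose on the bench, 110 mm deep (its x) x 170 mm wide (its y), 60 mm high without the lid, about 0.8 kg with lid and contents. Origin: centre of its underside; x points from its front (the side with the catch, towards the robot) to its back (hinge side), y to its left, z up. The closed lid's top is 76 mm above the origin.
- hinge (a point): The lid's hinge axis at the middle of the case's back: 57.5 mm behind and 61 mm above the case's origin; the axis runs along the case's y.
- case_lid (a joint): Lid angle, rad: 0 closed, 1.57 upright, 1.9 fully open, leaning back. A stiff hinge (0.1 N m): the lid stays where it is left; over 5 rad/s is slamming. The lid is a shallow tray 110 x 171 mm; closed, its top (outer) face lies 15 mm above the hinge axis and its front edge 113 mm in front of it. When open, the outer face with the handle looks to the back.
- lid_front (a point): Point on the lid's outer face, on its middle line, 15 mm from the front edge and 97.5 mm from the hinge axis: where to push the lid over and press it down. It moves with the lid: its z axis is the outward normal of that face, its x axis points from front edge to hinge.
- handle (a point): Centre of the black grip bar of the handle fixed on the middle of the lid's outer face: 13 mm thick (case x), 14 mm high, 98 mm long along the case's y, two steel posts with 81 mm between them. Its centre stands 30 mm above the lid's face and, case closed, 107 mm above the bench. Moves with the lid; axes as lid_front's (y along the bar).
- case_catch (a joint): Angle of the sprung steel catch on the middle of the case's front, rad: 0 at rest (upright), positive as its top is pushed out. The closing lid pushes it out to about 0.08; once the lid is fully down it snaps back to 0 over the lid's edge and holds it. About 7 N pressed on lid_front does it. Its tip is 76 mm above the bench, 24 mm wide.
- orange_wheel: Orange abrasive wheel, 52 mm across, 12 mm thick, lying loose in the left compartment of the case.
- yellow_wheel: Yellow abrasive wheel, 52 mm across, 12 mm thick, lying loose in the right compartment of the case.
- ink_bottle: Black ink bottle with white cap, 37 mm across, 80 mm tall, standing to the left of the case; origin at the centre of its underside. Leave it alone.
- loupe: Folding loupe, 30 x 34 x 13 mm, lying to the left of the case near its front. Leave it alone.
- ring_clamp: Wooden ring clamp, 110 x 30 x 26 mm, lying farther left, near the front edge of the bench. Leave it alone.
There are look-alikes about, which are no part of the job. Of the things that look like the yellow_wheel, the smaller one is meant.

How it is judged:
By the outcome, as a careful person would: the job done as asked, in the order asked, and still so for the second after the job is handed in, while the arm keeps its last pose, push and grip.
It also fails if it takes over 54 s, if anything falls off the work surface, if the arm or the gripper's body presses on something with over 40 N, if the wrist force passes 120 N, or if a joint passes its speed limit or range.

## Working session

There is one attempt and no reset: what is moved stays moved. The work goes in short steps, Python scripts to look and compute and a tool call to move; the robot and the scene stay as the last step left them, time stands still between calls to the robot, and variables do not carry over. Pictures are saved under pics/ and viewed, at most 10 in all, crops included, and the job is handed in when it is done.

Besides the shell and the picture viewer there is one more tool, called as name(argument=value, ...), one argument or row to a line, values as JSON. carry_out: Moves the arm, as the interface text tells. Its arguments: {"type":"object","properties":{"moves":{"type":"array"},"grip_force":{"type":"number"}},"required":["moves"]}

```bash
mkdir -p pics; python3 - <<'E'
from bench import bot
import cv2,numpy as np
s=bot.sense(); print({k:np.round(v,3).tolist() for k,v in s.items()})
for n in("scene","top"):
    c=bot.read_camera(n); cv2.imwrite(f"pics/{n}0.png",c["pixels"][:,:,::-1]); print(n,c["position"],np.round(c["rotation"],3).tolist(),c["K"].tolist(),c["D"])
E
```

```text
{'t': 0.0, 'joint_positions': [1.229, 0.241, 0.004, 1.335, -0.0, 1.571], 'qvel': [0.001, 0.002, -0.001, -0.0, 0.001, 0.002], 'effort': [-0.001, -37.232, 25.241, 0.017, -0.0, 0.0], 'tool_pos': [0.167, 0.471, 0.303], 'tool_rot': [-0.0, 0.17, 0.985, -0.001], 'ft_force': [-0.286, -0.151, 0.797], 'ft_torque': [0.032, 0.002, -0.09], 'grip_force': 0.0, 'grip_width': 0.086}
scene [0.20565319 0.37058431 0.67291689] [0.1, -0.223, 0.892, -0.379] [[388.38256877395037, 0.0, 276.8471958973204], [0.0, 388.38256877395037, 207.48217349655226], [0.0, 0.0, 1.0]] [-0.09190606  0.          0.          0.          0.        ]
top [ 0.46129989 -0.18150645  0.97026566] [-0.023, 0.708, -0.706, 0.015] [[539.8511052229165, 0.0, 283.3206385805099], [0.0, 539.8511052229165, 205.5760720233934], [0.0, 0.0, 1.0]] [-0.14303605  0.          0.          0.          0.        ]
```

View pics/scene0.png

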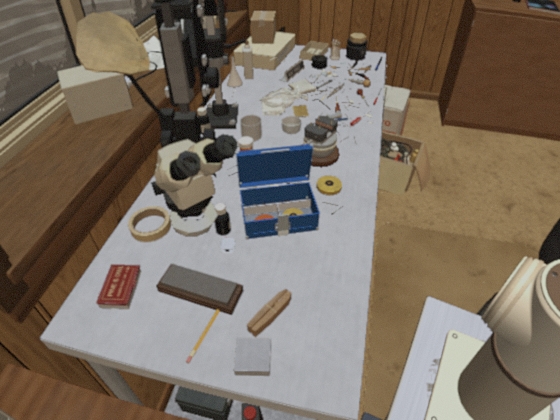

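View pics/top0.png

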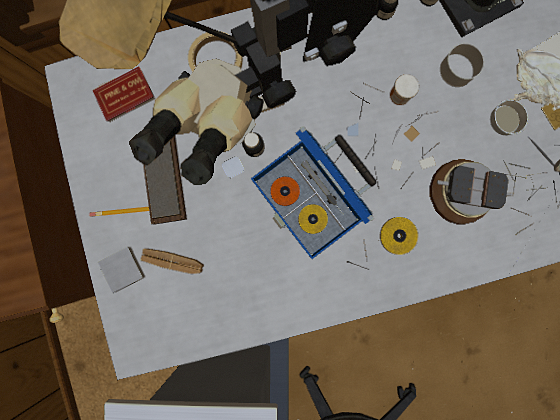

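Scene view: the open case is at about (278,195), lid leaning back, microscope on its left. Top view: case centred at about (312,205), front edge (253,178)–(315,257), catch (279,222), handle (355,160), ink bottle (253,145), loupe (233,167).

```bash
cat > h.py <<'E'
import numpy as np,cv2
from bench import bot
from scipy.spatial.transform import Rotation as R
def cam(n):
    c=bot.read_camera(n); q=np.ravel(c["rotation"])
    c["R"]=R.from_quat(q[[1,2,3,0]]) if q.size==4 else R.from_matrix(c["rotation"])
    return c
def rays(c,px):
    u=cv2.undistortPoints(np.array(px,float).reshape(-1,1,2),c["K"],np.array(c["D"])).reshape(-1,2)
    return c["R"].apply(np.c_[u,np.ones(len(u))])
def onz(c,px,z):
    d=rays(c,px); p=np.array(c["position"]); return p+d*((z-p[2])/d[:,2])[:,None]
def proj(c,P):
    Ri=c["R"].inv(); return cv2.projectPoints(np.array(P,float).reshape(-1,3),Ri.as_rotvec(),-Ri.apply(c["position"]),c["K"],np.array(c["D"]))[0].reshape(-1,2)
def tri(c1,p1,c2,p2):
    a,b=rays(c1,[p1])[0],rays(c2,[p2])[0]; A,B=np.array(c1["position"]),np.array(c2["position"])
    s=np.linalg.lstsq(np.c_[a,-b],B-A,rcond=None)[0]; P,Q=A+s[0]*a,B+s[1]*b
    return (P+Q)/2,np.linalg.norm(P-Q)
def crop(c,x0,x1,y0,y1,k,f):
    cv2.imwrite(f,cv2.resize(c["pixels"][y0:y1,x0:x1,::-1],None,fx=k,fy=k,interpolation=cv2.INTER_CUBIC))
E
python3 - <<'E'
from h import *
t=cam("top"); s=cam("scene")
a=t["pixels"][115:265,240:385,::-1]; b=s["pixels"][135:245,225:335,::-1]
k=lambda i,f:cv2.resize(i,None,fx=f,fy=f,interpolation=cv2.INTER_CUBIC)
A=k(a,3);A=np.r_[A,np.zeros((max(0,440-len(A)),A.shape[1],3),np.uint8)]
B=k(b,3);B=np.r_[B,np.zeros((len(A)-len(B),B.shape[1],3),np.uint8)]
cv2.imwrite("pics/case.png",np.c_[A,B])
# microscope eyepiece tips
for n,(p,q) in dict(eye=((205,172),(222,148)),cap=((253,139),(222,208)),handle=((355,160),None)).items():
    if q: print(n,tri(t,p,s,q))
hsv=cv2.cvtColor(t["pixels"],cv2.COLOR_RGB2HSV); m=cv2.inRange(hsv,(100,120,40),(125,255,255)); m[:, :235]=0;m[:,390:]=0;m[:110]=0;m[275:]=0
cs,_=cv2.findContours(m,0,2); c=max(cs,key=cv2.contourArea); print(cv2.approxPolyDP(cv2.convexHull(c),3,True).reshape(-1,2).tolist())
E
```

```text
Traceback (most recent call last):
ValueError: all the input array dimensions except for the concatenation axis must match exactly, but along dimension 1, the array at index 0 has size 435 and the array at index 1 has size 330
```

```bash
python3 - <<'E'
from h import *
t=cam("top"); s=cam("scene")
k=lambda i,f:cv2.resize(i,(400,600) if f else None,interpolation=cv2.INTER_CUBIC)
A=cv2.resize(t["pixels"][115:265,240:385,::-1],(435,450),interpolation=2)
B=cv2.resize(s["pixels"][135:245,225:335,::-1],(330,330),interpolation=2)
cv2.imwrite("pics/case.png",np.hstack([A,np.vstack([B,np.zeros((120,330,3),np.uint8)])]))
for n,(p,q) in dict(eye=((205,172),(222,148)),cap=((253,139),(222,208))).items(): print(n,tri(t,p,s,q))
hsv=cv2.cvtColor(t["pixels"],cv2.COLOR_RGB2HSV); m=cv2.inRange(hsv,(100,120,40),(125,255,255)); m[:, :235]=0;m[:,390:]=0;m[:110]=0;m[275:]=0
c=np.vstack([c for c in cv2.findContours(m,0,2)[0] if cv2.contourArea(c)>20]); h=cv2.approxPolyDP(cv2.convexHull(c),3,True).reshape(-1,2); print(h.tolist()); print(onz(t,h,.06).round(4).tolist())
E
```

```text
eye (array([ 0.54665512, -0.07023388,  0.28729016]), np.float64(0.012396516195793045))
cap (array([ 0.62030255, -0.12125311,  0.06945641]), np.float64(0.006013408030563829))
[[299, 130], [311, 135], [370, 212], [367, 222], [312, 258], [251, 178]]
[[0.6403, -0.1975, 0.06], [0.6318, -0.218, 0.06], [0.5007, -0.3179, 0.06], [0.4838, -0.3128, 0.06], [0.423, -0.2199, 0.06], [0.5578, -0.1163, 0.06]]
```

View pics/case.png

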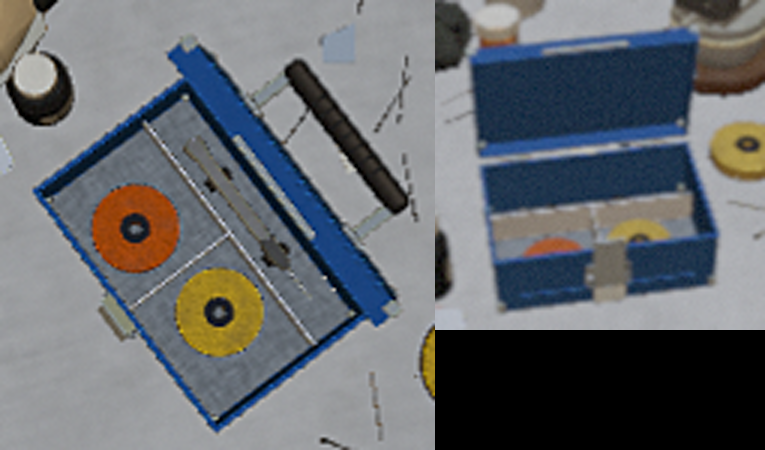

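The crop shows the lid leaning back with handle centre at about top px (355,160), and the catch upright. The front rim corners measured at z=0.06 are 170 mm apart, as they must be. I'll check the pose by projecting the known points.

```bash
cat >> h.py <<'E'
ex=np.array([.609,-.793,0]); ey=np.array([.793,.609,0]); ez=np.array([0,0,1.]); C=np.array([.5239,-.2117,0])
def W(x,y,z): return C+x*ex+y*ey+z*ez
def lid(th,d,n,y=0):  # d along the lid from the hinge, n outwards
    return W(.0575-d*np.cos(th)+n*np.sin(th),y,.061+d*np.sin(th)+n*np.cos(th))
E
python3 - <<'E'
from h import *
t=cam("top"); s=cam("scene")
for th in (1.8,1.9): print(th,*(proj(c,[lid(th,.058,.045,y) for y in(-.049,0,.049)]+[lid(th,.113,.015,y) for y in(-.085,.085)]).round(0).tolist() for c in(t,s)))
print(proj(s,[W(-.055,y,z) for y in(-.085,.085) for z in (0,.06)]).round(0).tolist(), proj(t,[W(.055,y,.06) for y in (-.085,.085)]).round(0).tolist())
hsv=cv2.cvtColor(t["pixels"],cv2.COLOR_RGB2HSV)
m=cv2.inRange(hsv,(0,0,0),(180,255,75)); m[:,:332]=0;m[:,380:]=0;m[:130]=0;m[190:]=0
c=max(cv2.findContours(m,0,2)[0],key=cv2.contourArea); print(cv2.minAreaRect(c), onz(t,[cv2.minAreaRect(c)[0]],lid(1.9,.058,.045)[2]),lid(1.9,.058,.045))
print("push start, finger back of edge",[lid(1.9,.113,.015).round(3),W(.150,0,.14).round(3)])
E
```

```text
1.8 [[383.0, 177.0], [364.0, 153.0], [346.0, 129.0], [396.0, 199.0], [327.0, 109.0]] [[289.0, 153.0], [270.0, 155.0], [250.0, 157.0], [306.0, 134.0], [234.0, 142.0]]
1.9 [[385.0, 176.0], [366.0, 152.0], [348.0, 128.0], [401.0, 195.0], [332.0, 106.0]] [[289.0, 154.0], [269.0, 156.0], [250.0, 158.0], [305.0, 134.0], [233.0, 141.0]]
[[317.0, 230.0], [319.0, 212.0], [245.0, 240.0], [243.0, 221.0]] [[364.0, 218.0], [303.0, 139.0]]
((354.9205322265625, 160.2548065185547), (61.217288970947266, 9.1788911819458), 51.009002685546875) [[ 0.5829046  -0.28766562  0.10133737]] [ 0.59627009 -0.3059356   0.10133737]
push start, finger back of edge [array([ 0.59 , -0.298,  0.163]), array([ 0.615, -0.331,  0.14 ])]
```

carry_out(
  moves=[
    [0,18,-37,0,0,0,-0.12],
    [0,36,-74,0,0,0,-0.24],
    [0,54,-111,0,0,0,-0.36],
    [0,72,-148,0,0,0,-0.48],
    [0,90,-185,0,0,0,-0.6],
  ],
)

```text
t: 0.82
tool_pos: [0.2578, 0.2844, 0.304]
tool_rot: [0.0, 0.456, 0.89, 0.0]
ft_force: [0.0, -0.5, 0.3]
grip_width: 0.0258
grip_force: 0.0
```

```bash
python3 - <<'E'
from h import *
t=cam("top"); s=cam("scene")
for th in (1.4,1.5,1.57,1.65): print(th,*(proj(c,[lid(th,.058,.045,y) for y in(-.049,0,.049)]+[lid(th,.113,.015,y) for y in(-.085,.085)]+[lid(th,.113,0,y) for y in(-.085,.085)]).round(0).tolist() for c in(t,s)))
E
```

```text
1.4 [[374.0, 185.0], [355.0, 160.0], [336.0, 136.0], [373.0, 217.0], [303.0, 126.0], [365.0, 223.0], [295.0, 132.0]] [[291.0, 152.0], [271.0, 154.0], [250.0, 156.0], [310.0, 143.0], [235.0, 150.0], [312.0, 147.0], [236.0, 155.0]]
1.5 [[377.0, 182.0], [358.0, 158.0], [339.0, 134.0], [379.0, 212.0], [309.0, 122.0], [371.0, 218.0], [301.0, 128.0]] [[291.0, 152.0], [271.0, 154.0], [250.0, 156.0], [309.0, 140.0], [235.0, 147.0], [311.0, 144.0], [235.0, 152.0]]
1.57 [[378.0, 181.0], [360.0, 157.0], [341.0, 132.0], [383.0, 209.0], [314.0, 119.0], [375.0, 215.0], [306.0, 125.0]] [[290.0, 152.0], [270.0, 154.0], [250.0, 156.0], [308.0, 138.0], [234.0, 146.0], [310.0, 142.0], [235.0, 150.0]]
1.65 [[380.0, 180.0], [361.0, 155.0], [343.0, 131.0], [388.0, 205.0], [318.0, 115.0], [380.0, 211.0], [310.0, 121.0]] [[290.0, 152.0], [270.0, 154.0], [250.0, 156.0], [308.0, 137.0], [234.0, 144.0], [309.0, 140.0], [234.0, 147.0]]
```

carry_out(
  moves=[
    [0,18,-37,0,0,0,-0.12],
    [0,34,-75,0,0,0,-0.24],
    [0,46,-114,0,0,0,-0.36],
    [0,52,-155,0,0,0,-0.48],
    [0,56,-196,0,0,0,-0.6],
  ],
)

```text
t: 1.33
tool_pos: [0.314, 0.089, 0.3042]
tool_rot: [0.0, 0.698, 0.716, 0.001]
ft_force: [1.1, -0.7, 0.8]
grip_width: -0.0001
grip_force: 0.0
```

The lid is at about 1.4 rad (predicted handle (355,160), edge corners (373,217)/(303,126), as seen), so it leans slightly forward. I'll go on around the microscope to behind the lid.

carry_out(
  moves=[
    [0,10,-36,0,0,0,-0.12],
    [0,21,-72,0,0,0,-0.24],
    [0,32,-108,0,0,0,-0.36],
    [0,43,-144,0,0,0,-0.48],
    [0,54,-181,0,0,0,-0.6],
  ],
)

```text
t: 1.75
tool_pos: [0.3681, -0.0925, 0.3043]
tool_rot: [0.0, 0.879, 0.477, 0.001]
ft_force: [1.1, 1.0, -0.3]
grip_width: 0.0
grip_force: 0.0
```

carry_out(
  moves=[
    [0,11,-36,0,0,0,-0.12],
    [0,22,-72,0,0,0,-0.24],
    [0,32,-108,0,0,0,-0.34],
    [0,65,-126,0,0,0,-0.34],
    [0,99,-144,0,0,0,-0.34],
  ],
)

```text
t: 2.17
tool_pos: [0.4671, -0.2369, 0.3041]
tool_rot: [0.0, 0.947, 0.323, 0.0]
ft_force: [1.4, 0.3, -0.6]
grip_width: -0.0002
grip_force: 0.0
```

carry_out(
  moves=[
    [0,35,-16,0,0,0,0],
    [0,70,-32,0,0,0,0],
    [0,105,-48,0,0,0,0],
    [0,113,-48,0,0,0,0],
  ],
)

```text
t: 2.5
tool_pos: [0.5843, -0.2848, 0.2999]
tool_rot: [-0.0, 0.946, 0.324, -0.0]
ft_force: [-0.8, 0.8, -0.7]
grip_width: -0.0
grip_force: 0.0
```

```bash
python3 - <<'E'
from h import *
s=bot.sense(); print(s["t"],s["tool_pos"],s["tool_rot"],s["ft_force"],np.round(s["joint_positions"],2))
q=np.array(s["tool_rot"]); print(R.from_quat(q[[1,2,3,0]]).as_matrix().round(3)); p=np.array(s["tool_pos"])-C; print("case xy",p@ex,p@ey)
t=cam("scene"); crop(t,170,370,110,260,3,"pics/s1.png")
E
```

```text
2.5 [ 0.58426289 -0.28476872  0.29994901] [-2.58201031e-04  9.45987855e-01  3.24201895e-01 -2.06861310e-04] [-0.84754735  0.80017377 -0.70970267] [-0.45  0.55  0.46  1.48  0.    2.03]
[[ 0.79   0.613 -0.001]
 [ 0.613 -0.79   0.   ]
 [-0.    -0.001 -1.   ]]
case xy 0.09470449526692115 0.0033689201778434653
```

View pics/s1.png

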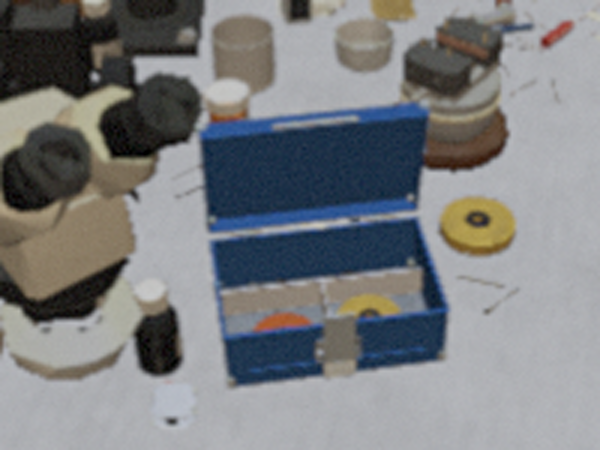

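The case, lid and bottle in the scene view look unchanged, but the arm isn't in this picture. I'll check where it should appear.

```bash
python3 - <<'E'
from h import *
for n in("scene","top","wrist"):
    c=cam(n); print(n,np.round(c["position"],3)); p=bot.sense()["tool_pos"]; print(proj(c,[p,p-.073*ez,W(0,0,0)]).round(0).tolist())
    if n=="top": A=c["pixels"][:,:,::-1]
    if n=="wrist": B=c["pixels"][:,:,::-1]
cv2.imwrite("pics/tw.png",np.hstack([cv2.resize(x,(400,300)) for x in (A,B)]))
E
```

```text
scene [0.206 0.371 0.673]
[[268.0, 86.0], [269.0, 117.0], [278.0, 218.0]]
top [ 0.461 -0.182  0.97 ]
[[370.0, 140.0], [362.0, 149.0], [306.0, 200.0]]
wrist [ 0.641 -0.237  0.371]
[[272.0, 379.0], [275.0, 263.0], [208.0, 176.0]]
```

View pics/tw.png

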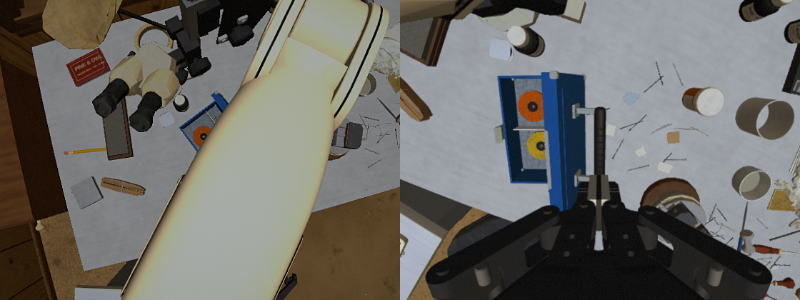

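carry_out(
  moves=[
    [0,-2,-2,-30,0,0,0],
    [0,-2,-2,-61,0,0,0],
    [0,-2,-2,-61,0,0,0],
  ],
)

```text
t: 2.95
tool_pos: [0.5736, -0.2829, 0.2374]
tool_rot: [-0.004, 0.946, 0.324, -0.004]
ft_force: [-1.3, 0.8, -1.8]
grip_width: 0.0003
grip_force: 0.0
```

```bash
python3 - <<'E'
from h import *
s=bot.sense(); p=s["tool_pos"]; print(s["t"],p,s["ft_force"])
for th in [1.4,1.3,1.2,1.1,1.0,.9,.8,.7,.6,.5,.4,.3,.2,.15,.1,.05,0]:
    q=lid(th,.103,.015)+.0145*ex+.073*ez; print(th,((q-p)*1000).round(0))
E
```

```text
2.95 [ 0.5736208  -0.28291851  0.23742596] [-1.33031673  0.78059632 -1.82375004]
1.4 [-8. 16.  1.]
1.3 [-14.  25.  -0.]
1.2 [-20.  33.  -2.]
1.1 [-26.  41.  -5.]
1.0 [-32.  48.  -9.]
0.9 [-38.  56. -13.]
0.8 [-43.  62. -19.]
0.7 [-48.  69. -26.]
0.6 [-52.  75. -33.]
0.5 [-57.  80. -41.]
0.4 [-60.  85. -49.]
0.3 [-63.  89. -59.]
0.2 [-66.  92. -68.]
0.15 [-67.  93. -73.]
0.1 [-67.  94. -78.]
0.05 [-68.  95. -83.]
0 [-69.  96. -88.]
```

```bash
python3 - <<'E'
from h import *
for i in range(3):
    cam("wrist"); s=bot.sense(); print(s["t"],s["tool_pos"],s["tool_rot"].round(4),s["ft_force"].round(2))
c=cam("scene"); crop(c,190,350,90,240,4,"pics/s2.png")
E
```

```text
3.0 [ 0.57463559 -0.28341119  0.24043983] [-0.0028  0.946   0.324  -0.0028] [-0.55 -0.45  0.04]
3.05 [ 0.57614455 -0.2841199   0.24319781] [-9.00e-04  9.46e-01  3.24e-01 -9.00e-04] [-0.01  0.19  0.62]
3.1 [ 0.57733117 -0.28469458  0.24499236] [6.00e-04 9.46e-01 3.24e-01 6.00e-04] [ 0.42 -0.33 -0.31]
```

View pics/s2.png

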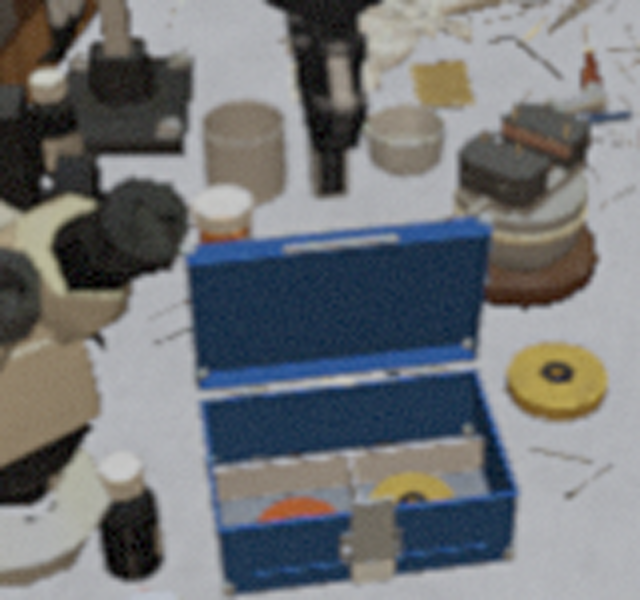

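The scene picture shows the fingertip at about (272,137), behind the lid's top edge, and the lid and case unmoved. I'll start pushing.

carry_out(
  moves=[
    [0,0,0,-5,0,0,0],
    [0,-6,9,-5,0,0,0],
    [0,-12,19,-6,0,0,0],
    [0,-18,28,-7,0,0,0],
    [0,-24,36,-9,0,0,0],
  ],
)

```text
t: 3.57
tool_pos: [0.5543, -0.2492, 0.236]
tool_rot: [0.002, 0.946, 0.324, 0.001]
ft_force: [0.4, -1.4, 1.7]
grip_width: -0.0003
grip_force: 0.6
```

```bash
python3 - <<'E'
from h import *
for i in range(3):
    c=cam("scene"); s=bot.sense(); print(s["t"],s["tool_pos"],s["ft_force"].round(2))
t=cam("wrist")
cv2.imwrite("pics/sw2.png",np.hstack([cv2.resize(c["pixels"][90:240,190:340,::-1],(400,400)),cv2.resize(t["pixels"][:,:,::-1],(400,300))]) if 0 else np.hstack([cv2.resize(c["pixels"][90:240,190:340,::-1],(400,400)),cv2.resize(t["pixels"][:,70:490,::-1],(400,400))]))
E
```

```text
3.6167 [ 0.55309095 -0.2476327   0.2356061 ] [-1.39  2.05 -0.35]
3.6667 [ 0.55361112 -0.24823888  0.23561017] [ 0.86 -0.59  0.66]
3.7167 [ 0.5540195  -0.24885643  0.2355159 ] [-0.73  0.43  0.48]
```

View pics/sw2.png

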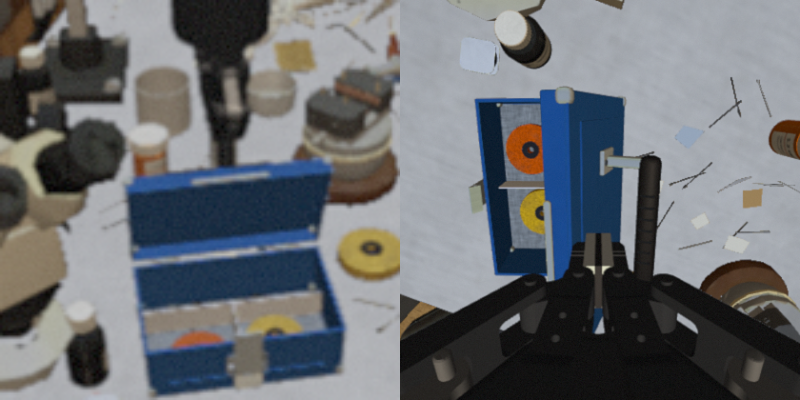

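The finger rests on the lid's outer face near its top edge, clear of the handle bar in the wrist view (bar at (650,215)), and the lid is coming forward. I'll continue along the arc.

carry_out(
  moves=[
    [0,-6,9,-3,0,0,0],
    [0,-12,16,-6,0,0,0],
    [0,-18,23,-11,0,0,0],
    [0,-23,30,-16,0,0,0],
    [0,-28,37,-23,0,0,0],
  ],
)

```text
t: 4.18
tool_pos: [0.5265, -0.2126, 0.212]
tool_rot: [0.001, 0.946, 0.324, 0.001]
ft_force: [0.9, 0.7, 0.6]
grip_width: 0.0002
grip_force: 0.4
```

carry_out(
  moves=[
    [0,-4,6,-7,0,0,0],
    [0,-8,11,-15,0,0,0],
    [0,-12,16,-23,0,0,0],
    [0,-15,20,-33,0,0,0],
    [0,-17,22,-37,0,0,0],
  ],
)

```text
t: 4.6
tool_pos: [0.5086, -0.1899, 0.1733]
tool_rot: [-0.0, 0.946, 0.324, -0.0]
ft_force: [-0.0, -0.1, 0.5]
grip_width: 0.0
grip_force: 0.1
```

```bash
python3 - <<'E'
from h import *
for i in range(4):
    c=cam("scene"); s=bot.sense(); print(s["t"],s["tool_pos"],s["ft_force"].round(2))
p=s["tool_pos"]-C; print("tip case",p@ex,p@ey,s["tool_pos"][2]-.073)
t=cam("wrist")
cv2.imwrite("pics/sw3.png",np.hstack([cv2.resize(c["pixels"][90:240,190:340,::-1],(400,400)),cv2.resize(t["pixels"][:,70:490,::-1],(400,400))]))
E
```

```text
4.65 [ 0.50795531 -0.18964592  0.17276859] [-0.81 -0.2  -0.02]
4.7 [ 0.50834874 -0.18993559  0.17342794] [-0.49 -0.27 -0.39]
4.75 [ 0.50888505 -0.19024701  0.1740427 ] [0.59 0.18 0.15]
4.8 [ 0.509211   -0.19041552  0.17439332] [ 0.05  0.04 -0.47]
tip case -0.025824194564318708 0.001313868786083976 0.10139331775754808
```

View pics/sw3.png

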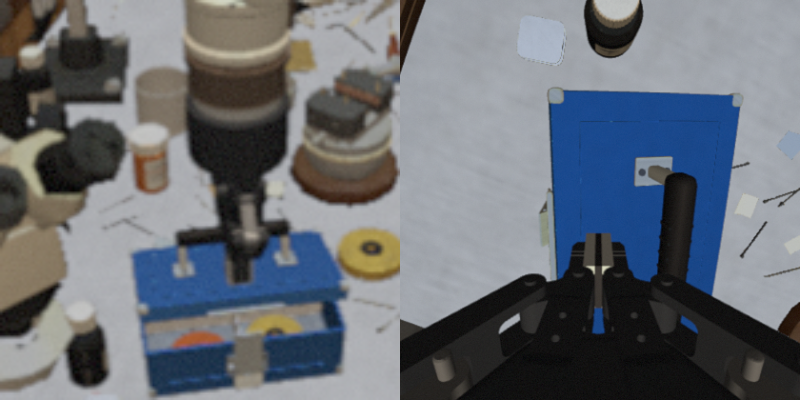

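The lid is about 0.25 rad open, with the finger between the handle and the front edge. I'll lower it slowly.

carry_out(
  moves=[
    [0,-1,2,-5,0,0,0],
    [0,-2,4,-10,0,0,0],
    [0,-3,5,-14,0,0,0],
    [0,-4,6,-17,0,0,0],
    [0,-4,6,-20,0,0,0],
  ],
)

```text
t: 5.27
tool_pos: [0.504, -0.1834, 0.1537]
tool_rot: [-0.001, 0.946, 0.324, -0.0]
ft_force: [-2.8, 1.9, 9.6]
grip_width: -0.0001
grip_force: 4.9
```

carry_out(
  moves=[
    [0,0,0,-1,0,0,0],
    [0,0,0,-2,0,0,0],
    [0,0,0,-3,0,0,0],
    [0,0,0,-4,0,0,0],
    [0,0,0,-4,0,0,0],
  ],
)

```text
t: 5.68
tool_pos: [0.5045, -0.184, 0.1495]
tool_rot: [-0.0, 0.946, 0.324, -0.0]
ft_force: [-0.4, 0.5, -0.5]
grip_width: -0.0002
grip_force: 0.0
```

```bash
python3 - <<'E'
from h import *
for i in range(4):
    c=cam("scene"); s=bot.sense(); print(s["t"],s["tool_pos"],s["ft_force"].round(2))
p=s["tool_pos"]-C; print("tip case",p@ex,p@ey,s["tool_pos"][2]-.073)
E
```

```text
5.7333 [ 0.50453305 -0.18396158  0.1495603 ] [-0.03 -0.71  0.53]
5.7833 [ 0.5045842  -0.18397304  0.14966269] [ 0.54 -0.28 -0.28]
5.8333 [ 0.50461871 -0.18398272  0.14974476] [ 0.42  0.21 -0.04]
5.8833 [ 0.5046504  -0.18401236  0.14982546] [-0.57 -0.13 -0.31]
tip case -0.03367930617682597 0.0015968407869880953 0.07682545580852802
```

The force rose to 9.6 N, then dropped to zero as the tip reached 76.8 mm, which suggests a snap. I'll press a bit more to be sure.

carry_out(
  moves=[
    [0,0,0,-1,0,0,0],
    [0,0,0,-2,0,0,0],
    [0,0,0,-3,0,0,0],
    [0,0,0,-3,0,0,0],
  ],
)

```text
t: 6.22
tool_pos: [0.5048, -0.184, 0.1485]
tool_rot: [0.0, 0.946, 0.324, 0.001]
ft_force: [-3.8, 0.8, 9.1]
grip_width: 0.0003
grip_force: 4.8
```

```bash
python3 - <<'E'
from h import *
for i in range(3):
    c=cam("scene"); s=bot.sense(); print(s["t"],s["tool_pos"],s["ft_force"].round(2))
E
```

```text
6.2667 [ 0.50474621 -0.18402326  0.14849428] [-1.88  1.75  9.33]
6.3167 [ 0.504769   -0.18400684  0.14852462] [-2.38  1.35 10.31]
6.3667 [ 0.50474602 -0.18399917  0.14849122] [-3.    1.17  9.04]
```

Hard stop at tip 75.5 mm. One firmer press, then I'll rise and look.

carry_out(
  moves=[
    [0,0,0,-2,0,0,0],
    [0,0,0,-2,0,0,0],
    [0,0,0,4,0,0,0],
    [0,0,0,25,0,0,0],
    [0,0,0,55,0,0,0],
  ],
)

```text
t: 6.78
tool_pos: [0.5028, -0.1833, 0.2]
tool_rot: [-0.002, 0.946, 0.324, -0.002]
ft_force: [0.4, -0.5, 0.5]
grip_width: -0.0002
grip_force: 0.0
```

carry_out(
  moves=[
    [0.6,0,0,30,0,0,0],
    [0.6,9,-13,30,0,0,0],
    [0.6,19,-25,30,0,0,0],
    [0.6,19,-25,30,0,0,0],
    [0.6,19,-25,30,0,0,0],
  ],
)

```text
t: 7.2
tool_pos: [0.5235, -0.2092, 0.2315]
tool_rot: [-0.0, 0.946, 0.324, -0.0]
ft_force: [0.3, -0.4, -0.3]
grip_width: 0.0509
grip_force: 0.0
```

```bash
python3 - <<'E'
from h import *
for i in range(3):
    c=cam("scene"); s=bot.sense(); print(s["t"],s["tool_pos"],s["ft_force"].round(2),s["grip_width"])
p=s["tool_pos"]-C; print("case",p@ex,p@ey)
t=cam("wrist"); print(proj(t,[W(0,y,.107) for y in(-.049,0,.049)]+[W(-.0555,y,.076) for y in(-.085,0,.085)]).round(0).tolist())
print(proj(c,[W(0,y,.107) for y in(-.049,0,.049)]+[W(-.0555,y,.076) for y in(-.085,0,.085)]).round(0).tolist())
cv2.imwrite("pics/sw4.png",np.hstack([cv2.resize(c["pixels"][140:240,230:330,::-1],(380,380)),cv2.resize(t["pixels"][:,70:490,::-1],(420,380))]))
E
```

```text
7.25 [ 0.52303247 -0.20867145  0.23121558] [-0.55  0.25 -0.16] 0.051334662128769026
7.3 [ 0.52282795 -0.20841695  0.23114581] [-0.26  0.37 -0.33] 0.05111958971351894
7.35 [ 0.52282146 -0.20831253  0.23118936] [-0.15  0.73 -0.43] 0.051273897838652216
case -0.0033430976954672586 0.001207684974810657
[[281.0, 288.0], [282.0, 228.0], [282.0, 158.0], [219.0, 302.0], [213.0, 213.0], [206.0, 103.0]]
[[299.0, 182.0], [277.0, 185.0], [256.0, 187.0], [319.0, 207.0], [281.0, 212.0], [243.0, 216.0]]
```

View pics/sw4.png

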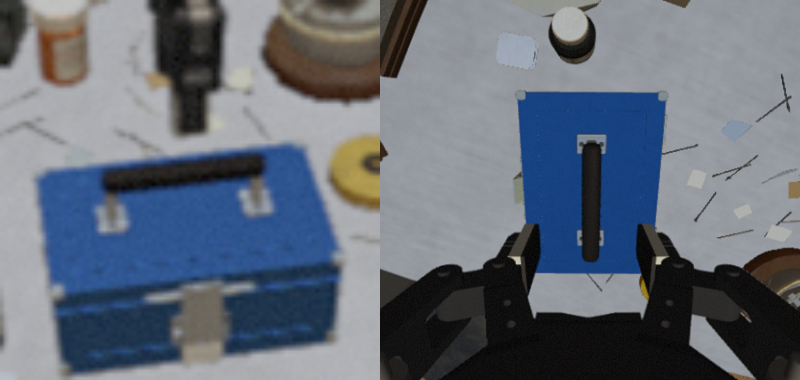

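The case is closed with the catch over the lid's edge (scene crop (205,295)). The handle bar in the wrist view matches its predicted pixels within 2 px, so the case has not moved. Next: descend over the bar and grip.

carry_out(
  moves=[
    [0.6,1,-3,-20,0,0,0],
    [0.6,1,-3,-40,0,0,0],
    [0.6,1,-3,-56,0,0,0],
    [0.6,1,-3,-66,0,0,0],
    [0.6,1,-3,-70,0,0,0],
  ],
)

```text
t: 7.82
tool_pos: [0.5233, -0.2111, 0.1599]
tool_rot: [-0.001, 0.946, 0.324, -0.001]
ft_force: [0.2, 0.7, -0.8]
grip_width: 0.0508
grip_force: 0.0
```

carry_out(
  moves=[
    [0.6,0,0,0,0,0,0],
    [0.3,0,0,0,0,0,0],
    [0.1,0,0,0,0,0,0],
    [0,0,0,0,0,0,0],
    [0,0,0,0,0,0,0],
  ],
  grip_force=60,
)

```text
t: 8.23
tool_pos: [0.5244, -0.2111, 0.1629]
tool_rot: [-0.001, 0.946, 0.324, 0.0]
ft_force: [-3.0, 4.2, 4.2]
grip_width: 0.012
grip_force: 60.4
```

carry_out(
  moves=[
    [0,0,0,0,0,0,0],
    [0,0,0,0,0,0,0],
    [0,0,0,0,0,0,0],
    [0,0,0,0,0,0,0],
  ],
  grip_force=80,
)

```text
t: 8.57
tool_pos: [0.5244, -0.2111, 0.1629]
tool_rot: [-0.001, 0.946, 0.324, 0.0]
ft_force: [-2.8, 4.1, 5.4]
grip_width: 0.0114
grip_force: 81.6
```

carry_out(
  moves=[
    [0,0,0,2,0,0,0],
    [0,0,0,5,0,0,0],
    [0,0,0,10,0,0,0],
    [0,0,0,16,0,0,0],
    [0,0,0,22,0,0,0],
  ],
)

```text
t: 8.98
tool_pos: [0.5243, -0.212, 0.1837]
tool_rot: [-0.0, 0.946, 0.324, -0.001]
ft_force: [0.6, 0.1, -7.5]
grip_width: 0.0116
grip_force: 79.8
```

carry_out(
  moves=[
    [0,0,0,6,0,0,0],
    [0,0,0,12,0,0,0],
    [0,0,0,18,0,0,0],
    [0,0,0,24,0,0,0],
    [0,0,0,30,0,0,0],
  ],
)

```text
t: 9.4
tool_pos: [0.5246, -0.2119, 0.2146]
tool_rot: [0.0, 0.946, 0.324, 0.0]
ft_force: [0.5, 0.5, -7.2]
grip_width: 0.0113
grip_force: 79.8
```

carry_out(
  moves=[
    [0,0,0,8,0,0,0],
    [0,0,0,16,0,0,0],
    [0,0,0,24,0,0,0],
    [0,0,0,32,0,0,0],
    [0,0,0,40,0,0,0],
  ],
)

```text
t: 9.82
tool_pos: [0.5246, -0.2119, 0.2549]
tool_rot: [0.0, 0.946, 0.324, 0.0]
ft_force: [-0.7, -1.8, -7.1]
grip_width: 0.0114
grip_force: 79.8
```

carry_out(
  moves=[
    [0,0,0,8,0,0,0],
    [0,0,0,15,0,0,0],
    [0,0,0,21,0,0,0],
    [0,0,0,25,0,0,0],
    [0,0,0,27,0,0,0],
  ],
)

```text
t: 10.23
tool_pos: [0.5248, -0.212, 0.2817]
tool_rot: [0.0, 0.946, 0.324, 0.0]
ft_force: [0.7, -0.3, -7.2]
grip_width: 0.0112
grip_force: 79.9
```

carry_out(
  moves=[
    [0,0,0,1,0,0,0],
    [0,0,0,1,0,0,0],
    [0,0,0,1,0,0,0],
    [0,0,0,1,0,0,0],
    [0,0,0,1,0,0,0],
  ],
)

```text
t: 10.65
tool_pos: [0.5244, -0.2118, 0.2815]
tool_rot: [-0.0, 0.946, 0.324, -0.0]
ft_force: [-0.4, -0.4, -6.8]
grip_width: 0.0115
grip_force: 79.9
```

```bash
python3 - <<'E'
from h import *
for i in range(5):
    c=cam("scene"); s=bot.sense(); print(s["t"],s["tool_pos"].round(4),s["tool_rot"].round(4),s["ft_force"].round(1),s["ft_torque"].round(2),s["grip_width"],s["grip_force"])
t=cam("wrist"); h=s["tool_pos"][2]-.1629
print(proj(c,[W(-.055,y,z+h) for y in(-.085,.085) for z in (0,.076)]).round(0).tolist())
cv2.imwrite("pics/sw5.png",np.hstack([cv2.resize(c["pixels"][100:300,180:380,::-1],(400,400)),cv2.resize(t["pixels"][:,70:490,::-1],(400,400))]))
E
```

```text
10.7 [ 0.5245 -0.2119  0.2815] [-2.000e-04  9.461e-01  3.239e-01 -3.000e-04] [ 0.8 -0.2 -7.5] [-0.03 -0.01 -0.05] 0.011579084012263841 79.85027432441711
10.75 [ 0.5245 -0.2119  0.2816] [-2.000e-04  9.461e-01  3.239e-01 -2.000e-04] [ 0.6  0.3 -8.2] [ 0.03 -0.05 -0.01] 0.011479607476315086 79.85085368156433
10.8 [ 0.5245 -0.2119  0.2817] [-1.000e-04  9.461e-01  3.239e-01 -2.000e-04] [-0.5  1.1 -7.5] [-0.05 -0.01  0.01] 0.011221353630836256 79.85090732574463
10.85 [ 0.5245 -0.2119  0.2817] [-1.000e-04  9.461e-01  3.240e-01 -1.000e-04] [ 0.6  0.4 -6.6] [-0.05 -0.02  0.01] 0.011740849592325294 79.85058188438416
10.9 [ 0.5245 -0.2119  0.2818] [-1.000e-04  9.461e-01  3.239e-01 -1.000e-04] [-0.3 -0.3 -8. ] [-0.03  0.02 -0.02] 0.011389922266915577 79.85044240951538
[[320.0, 193.0], [323.0, 164.0], [241.0, 202.0], [239.0, 174.0]]
```

View pics/sw5.png

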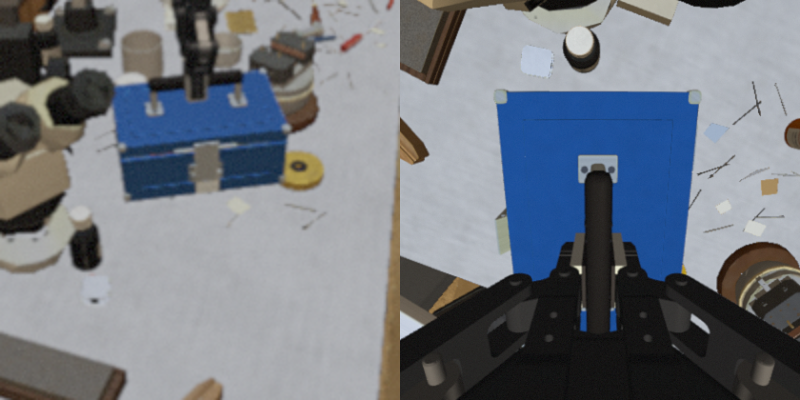

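The case hangs level, closed and latched. Its lower front corners are at crop (128,199) and (285,180), within a few pixels of the predicted (122,204) and (280,186). It is about 12 cm up, with its full weight on the wrist (about 7.5 N). The bottle and loupe are undisturbed.

```bash
python3 -c "
from bench import bot
print(bot.job_done())"
```

```text
the job is handed in; nothing more can be done
None
```

I closed and latched the case, lifted it by the middle of the handle about 12 cm clear of the bench, and handed the job in with the arm still holding it level and still (about 11 s of the 54 s used); the bottle and loupe looked undisturbed, and the ring clamp was well clear of the arm's work but not checked closely.

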